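Find the full sample tube and put it on the balance

ROBOT

A 6-joint arm with a two-finger parallel gripper is mounted at the origin on the work surface. World frame = base frame: x ahead of the robot, y to its left, z up, the work surface at z = 0. Lengths are in m, angles in rad, forces in N, time in s.
With the tool pointing down it reaches from about 0.35 to 0.775 m from the base axis. Payload 7.3 kg.
Tool frame: the origin (TCP) lies on the centre line of the jaws, within the pads' length; the fingertips stand tip_reach ahead of it and the grasp point (between the pads) lies 6 mm ahead of it (tip_reach is the distance from the TCP to the fingertips, in m); x points along the fingers, y is the direction in which the jaws open and shut, and the axes are right-handed (so a half turn about x gives the same grasp; the last joint's range is limited). The gripper opens to 92 mm and grips with 3 to 60 N. Pads are 19 mm wide; open, the fingers measure 130 mm over their backs; the gripper's body (75 mm by 190 mm) begins 47 mm behind the grasp point.
Start: joints at [0.992, 0.342, 1.524, -0, 1.275, -0.146], TCP at [0.22, 0.477, 0.252] pointing down, gripper open.
Joint ranges: [-2.53, 2.53], [-0.77, 2.02], [0.04, 2.7], [-1, 4.14], [0.28, 2.66], [-3.11, 3.11]. Speed limits (rad/s): [2.57, 2.57, 3.14, 3.14, 3.14, 3.14].

INTERFACE

Orientations are given as [roll, pitch, yaw] about the fixed x, y, z axes, in that order (R = Rz(yaw) Ry(pitch) Rx(roll)).
In Python, from cell import observe, read_camera, get_calibration, hand_in, tip_reach gives the robot as it stands. The module is installed in compiled form; this text tells all that it offers.
- The arm moves only by the shell command python3 -m crank 'ROWS' [FORCE]. ROWS is JSON, a list of rows, each an object of numbers: "fingers": the opening, from -1 (shut) to 1 (fully open); "tx", "ty", "tz": the shift along the tool's x, y, z in units of 40 mm (1.0 is 40 mm); "roll": the turn about the tool's x in units of 10 degrees (1.0 is 10 degrees). In form: [{"fingers": .., "tx": .., "ty": .., "tz": .., "roll": ..}, ...]. A call has exactly 8 rows; each row is the pose to reach, as a shift and turn from the pose commanded when the call began, along the tool's axes at that moment; what a row does not reach only later rows make up. A row lasts 1/8 s, in which the tool goes at most 62.5 mm and 10.7 degrees, less where a joint would pass 70% of its speed; a pose out of reach is approached as far as the arm can. A call with a gripper value outside its range is refused whole. The fingers move at their own pace and stop on an object; FORCE is the grip in N (left out, the last holds). Time passes only in rows, so rows that repeat a pose let the fingers close, or fill a call up. It gives the time, the measured TCP pose, the force and the opening at its end, in the units of the state.
- observe(): the state, without advancing time (a new reading comes with each control period).
- read_camera(name): name is "scene" or "top" or "wrist"; returns (picture, depth): 384x512x3 uint8, red, green, blue; 384x512 float32, m along the optical axis (not along the pixel's ray), 0 where there is no reading.
- get_calibration(name): a dict with "vertical_fov" (degrees; the focal length in pixels is half the picture's height over the tangent of half this angle, whatever the lens; pixels are square), "cx", "cy" (the principal point, pixels), "pose" (4x4, takes a point from camera to world coordinates); the wrist camera has in their place "T_tool_cam" (4x4, takes a point from camera to tool coordinates, whose origin is the TCP and whose axes are the tool frame's). Camera axes: x right, y down, z forward; pixel columns grow to the right and rows downward; lengths in m; the calibration is good to about 2 mm. A picture is of the moment at which its call begins: read the wrist's pose just before it. get_calibration takes no time and is no camera call.
- hand_in(): hands the job in, once; it reports no verdict.
The state is a dict: "time": time; "qpos": joint angles; "qvel": joint speeds; "joint_efforts": joint torques, N m; "tool_pos": TCP position; "tool_rot": TCP orientation; "contact_force": force on the tool from outside, world axes, zero at the start; "torque": the same for the moment, N m; "opening": finger opening in m.
Only numpy, scipy, OpenCV 4.12 (cv2) and the standard library are available. Lean on these libraries where they do the work, as an engineer would, in place of code of your own. Each camera call takes 0.05 s, during which the arm holds its last target. There are 200 camera calls.

TASK

The three closed brown tubes in the light rack look alike, but only one of them is full. Find out which by weight, draw that tube straight up out of the rack without tipping, lifting or dragging the rack, and set it down gently, standing upright in the middle of the balance pan. Leave the two empty tubes standing in the rack and do not disturb the glassware and the jar around.

Things in the scene. Friction and masses are not known exactly. Their poses are not given: they have to be found in the camera images.
- rack: Loose rack of thin white plastic, 75 g, easy to tip: 46 mm wide (its x), 180 long (y), 68 high. Origin: centre of its underside, z up. Tubes stand on its 3 mm base sheet, through two guide sheets whose upper faces are 25 and 68 mm up, each with a row of three 33 mm holes at y = -62, 0, +62 mm. A tube raised less than 20 mm is still in both guides; raised 65 mm or more it is clear of the rack.
- tube_a: One of three outwardly identical closed tubes of opaque brown plastic, 117 mm high, 30 mm in diameter, flat-footed, with a tight black screw cap 35 mm in diameter at z = 99 to 117 mm and a blank white label. Any tube may stand in any place of the rack. Origin: centre of its foot; z along its axis to the cap. The full tube weighs about 0.3 kg, an empty one about 0.03 kg.
- tube_b: Another of the three tubes, same shape and size, same origin and axes as tube_a.
- tube_c: Another of the three tubes, same shape and size, same origin and axes as tube_a.
- balance: White top-loading laboratory balance standing firm on the bench, 280 mm deep (its x), 200 mm wide (its y), with a display and a row of keys at its lower front (-x) and a square steel pan on top at the back. Origin: on the bench under the middle of the housing. Its housing is 54 mm high.
- pan (a point): Middle of the upper face of the square steel balance pan, 150 mm by 150 mm with its sides along the balance's x and y, 78 mm above the bench, 45 mm behind (+x) the balance's origin. The pan is sprung: it stays level and sinks about 1 mm under the full tube, 6 mm at most (about 18 N).
- beaker_large: Bystander: empty glass beaker, 70 mm in diameter, 95 mm high, loose. Origin: centre of its underside.
- beaker_small: Bystander: empty glass beaker, 50 mm in diameter, 70 mm high, loose. Origin: centre of its underside.
- jar: Bystander: closed white jar with a black lid, 52 mm in diameter, 62 mm high, loose. Origin: centre of its underside.
Things that resemble listed ones, but are neither listed nor needed, are in the scene too. What is shaped like the tube_b but green is not meant.

How it is judged:
At the end, for the whole second after the job is handed in: The full tube (pressing on the pan with over 1.5 N) stands at rest on the balance pan, upright within 0.08 rad, its axis within 30 mm of the pan's middle. The other two tubes stand in the rack, feet on its base sheet. The rack stands upright within 10 mm of where it was (((horizontal distance between tube_a and pan below 0.03 m and contact force between tube_a and balance above 1.5 N and z of tube_a in the frame of pan between -0.004 and 0.004 m and angle between tube_a's own z axis and vertical below 0.08 rad and linear speed of tube_a below 0.02 m/s and z of tube_b in the frame of rack between -0.002 and 0.008 m and horizontal distance between each of tube_b, tube_c and rack below 0.07 m and z of tube_c in the frame of rack between -0.002 and 0.008 m) or (horizontal distance between tube_b and pan below 0.03 m and contact force between tube_b and balance above 1.5 N and z of tube_b in the frame of pan between -0.004 and 0.004 m and angle between tube_b's own z axis and vertical below 0.08 rad and linear speed of tube_b below 0.02 m/s and z of tube_a in the frame of rack between -0.002 and 0.008 m and horizontal distance between each of tube_a, tube_c and rack below 0.07 m and z of tube_c in the frame of rack between -0.002 and 0.008 m) or (horizontal distance between tube_c and pan below 0.03 m and contact force between tube_c and balance above 1.5 N and z of tube_c in the frame of pan between -0.004 and 0.004 m and angle between tube_c's own z axis and vertical below 0.08 rad and linear speed of tube_c below 0.02 m/s and z of tube_a in the frame of rack between -0.002 and 0.008 m and horizontal distance between each of tube_a, tube_b and rack below 0.07 m and z of tube_b in the frame of rack between -0.002 and 0.008 m)) and angle between rack's own z axis and vertical below 0.05 rad and distance of rack from where it was at the start of the episode below 0.01 m); the robot touches nothing.
It fails at once if the rack is tipped (by more than 0.12 rad) or lifted off the bench (by more than 8 mm) (angle between rack's own z axis and vertical above 0.12 rad or height (world z) of rack above 0.008 m).
It fails at once if a tube is dropped onto the balance pan (faster than 0.4 m/s within 30 mm above it) or pressed onto the balance with more than 20 N (contact force between any of tube_a, tube_b, tube_c and balance above 20 N or (linear speed of tube_a above 0.4 m/s and z of tube_a in the frame of pan between -0.01 and 0.03 m and horizontal distance between tube_a and pan below 0.08 m) or (linear speed of tube_b above 0.4 m/s and z of tube_b in the frame of pan between -0.01 and 0.03 m and horizontal distance between tube_b and pan below 0.08 m) or (linear speed of tube_c above 0.4 m/s and z of tube_c in the frame of pan between -0.01 and 0.03 m and horizontal distance between tube_c and pan below 0.08 m)).
It fails at once if a beaker or the jar is pushed more than 20 mm or tipped (distance of any of beaker_large, beaker_small, jar from where it was at the start of the episode above 0.02 m or angle between any of beaker_large, beaker_small, jar's own z axis and vertical above 0.2 rad).
It also fails if it takes over 61 s, if anything falls off the work surface, if the arm or the gripper's body presses on something with over 40 N, if the wrist force passes 120 N, or if a joint passes its speed limit or range.

## Working session

There is one attempt and no reset: what is moved stays moved. The work goes in short steps, Python scripts to look and compute and a shell command to move; the robot and the scene stay as the last step left them, time stands still between calls to the robot, and variables do not carry over. Pictures are saved under pics/ and viewed, about 8 in all and at most 12, crops included, and the job is handed in when it is done.

```bash
mkdir -p pics
cat > h.py <<'E'
import numpy as np, cv2
from cell import *
def snap(n,tag):
    o=observe(); p,d=read_camera(n); cv2.imwrite(f'pics/{tag}.png',p[:,:,::-1]); np.savez(f'{tag}.npz',d=d,p=p,tp=o['tool_pos'],tr=o['tool_rot']); return p,d
def world(n,u,v,z):
    c=get_calibration(n); f=192/np.tan(np.radians(c['vertical_fov']/2))
    q=np.stack([(u-c['cx'])/f*z,(v-c['cy'])/f*z,z,np.ones_like(z)],-1)
    return (q@np.array(c['pose']).T)[...,:3]
E
python3 - <<'E'
from h import *
snap('top','top0'); snap('scene','sc0')
a=cv2.imread('pics/top0.png');b=cv2.imread('pics/sc0.png')
cv2.imwrite('pics/top0b.png',cv2.resize(a,(800,600)));cv2.imwrite('pics/sc0b.png',cv2.resize(b,(800,600)))
print(observe(),tip_reach); print(get_calibration('top'))
E
```

```text
{'time': 0.1, 'qpos': array([ 9.91953119e-01,  3.42667409e-01,  1.52489374e+00, -1.23467133e-05,
        1.27542089e+00, -1.45993456e-01]), 'qvel': array([ 0.00010599, -0.00135012, -0.00144702,  0.00139916,  0.00101721,
       -0.00010234]), 'joint_efforts': array([ 8.21707272e-04, -4.32002914e+01, -2.44695532e+01,  7.17254123e-02,
        5.26206032e-02, -7.64419269e-05]), 'tool_pos': array([0.22001739, 0.47631731, 0.25111668]), 'tool_rot': array([-1.70829198,  1.56940689, -2.14113813]), 'contact_force': array([ 0.02603174, -0.38570069, -0.57869956]), 'torque': array([ 0.00232352, -0.00682572,  0.00260338]), 'opening': 0.09210598624742389} 0.025
{'vertical_fov': 54.77439324469398, 'cx': 252.7029121583783, 'cy': 197.60886012611104, 'pose': array([[ 0.02123145, -0.99480477,  0.09956247,  0.47627265],
       [-0.99969946, -0.02234514, -0.01008398, -0.0196056 ],
       [ 0.01225633, -0.09931845, -0.99498021,  1.18826157],
       [ 0.        ,  0.        ,  0.        ,  1.        ]])}
```

View pics/top0b.png

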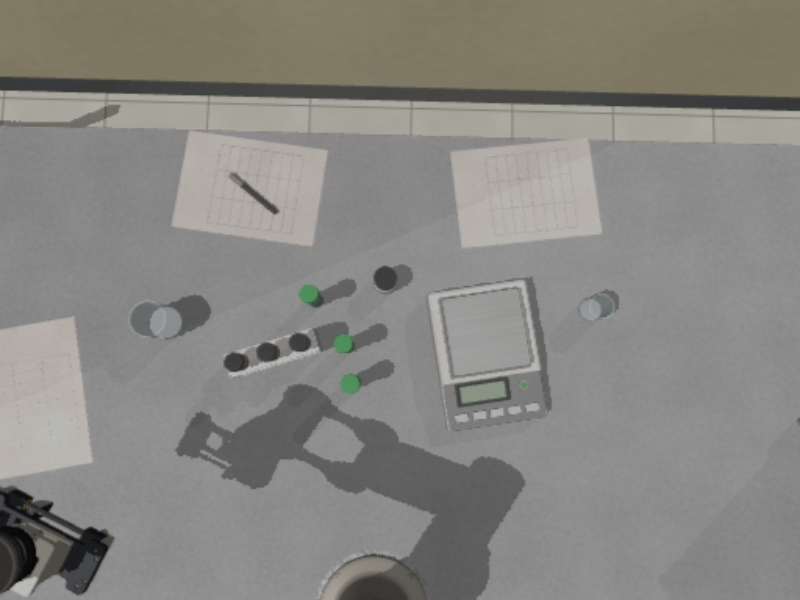

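View pics/sc0b.png

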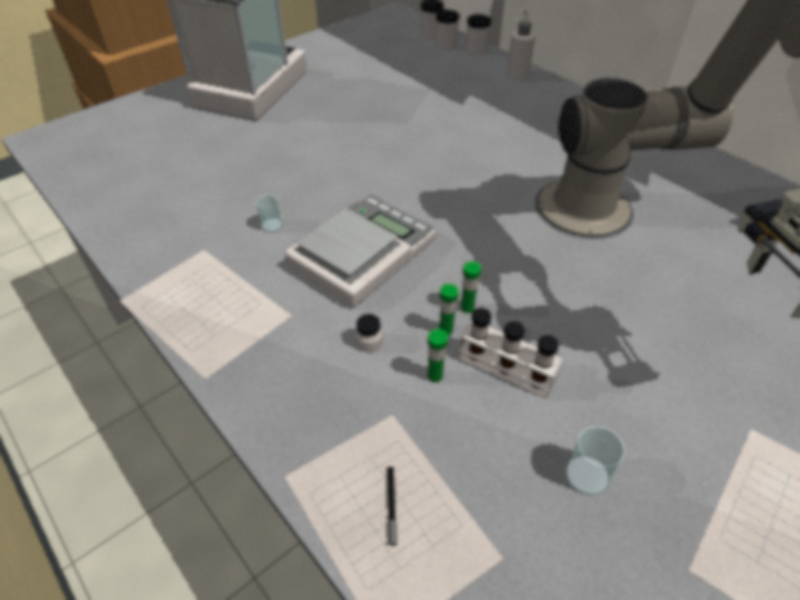

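The top view shows the caps at about (235,362), (267,352) and (300,342), the pan centred near (487,333), green decoys close to the rack's right end, and the jar at (385,278), all in 800 px scale. Next I measure these from depth.

Run:
```python
from h import *
z=np.load('top0.npz'); d=z['d']; p=z['p'].astype(int)
v,u=np.mgrid[:384,:512]; W=world('top',u,v,d)
for n,(a,b) in dict(c1=(235,362),c2=(267,352),c3=(300,342),g1=(310,294),g2=(343,344),g3=(350,384),jar=(385,278)).items():
    a,b=int(a*.64),int(b*.64); s=np.s_[b-12:b+13,a-12:a+13]
    w=W[s].reshape(-1,3); zt=np.median(W[b-1:b+2,a-1:a+2,2]); m=(abs(w[:,2]-zt)<.008)&(d[s].ravel()>0)
    q=w[m]; q=q[np.hypot(*(q[:,:2]-W[b,a,:2]).T)<.03]
    (cc,r)=cv2.minEnclosingCircle(q[:,:2].astype(np.float32))
    print(n,zt,q[:,:2].mean(0),len(q),cc,r)
# pan & rack
def rect(m,n):
    k,l,st,c=cv2.connectedComponentsWithStats(m.astype(np.uint8))
    i=1+np.argmax(st[1:,4]); q=W[l==i]; print(n,cv2.minAreaRect(q[:,:2].astype(np.float32)),np.median(q[:,2]),q[:,:2].mean(0))
bx=np.zeros(d.shape,bool); bx[170:285,265:360]=1
rect(bx&(abs(W[...,2]-.078)<.006),'pan'); rect(bx&(W[...,2]>.03),'bal')
bx[:]=0; bx[200:250,135:210]=1
m=bx&(abs(W[...,2]-.068)<.007); q=W[m]; print('rack',cv2.minAreaRect(q[:,:2].astype(np.float32)),np.median(q[:,2]),len(q))
c=z['p'][160:270,120:360]; cv2.imwrite('pics/crop.png',cv2.resize(c[:,:,::-1],None,fx=3.3,fy=3.3,interpolation=2))
from scipy.spatial.transform import Rotation as R
print(R.from_euler('xyz',observe()['tool_rot']).as_matrix().round(3)); print(get_calibration('wrist'))
```

```text
c1 0.11969309916674131 [0.47961798 0.26438153] 127 (0.48007136583328247, 0.26474007964134216) 0.017955677583813667
c2 0.11878335408841001 [0.49944439 0.20608827] 125 (0.49939975142478943, 0.20612287521362305) 0.017857270315289497
c3 0.1186083787654093 [0.51878943 0.14735157] 118 (0.5189433097839355, 0.1480865329504013) 0.01768726110458374
g1 0.11749821484702716 [0.61009757 0.13233336] 116 (0.610042154788971, 0.13258740305900574) 0.01794726587831974
g2 0.11776088220423753 [0.51816193 0.06552063] 118 (0.5182920098304749, 0.06568233668804169) 0.017986783757805824
g3 0.1169091407494911 [0.44431789 0.05034439] 116 (0.44494831562042236, 0.05024560168385506) 0.017532246187329292
jar 0.06184963808633159 [ 0.65142161 -0.00881266] 178 (0.6514326930046082, -0.008880811743438244) 0.023398347198963165
pan ((0.5486690402030945, -0.2066224217414856), (0.14977407455444336, 0.15072232484817505), 9.953989028930664) 0.07748724746111102 [ 0.54794779 -0.20588111]
bal ((0.49738892912864685, -0.16666097939014435), (0.2775190770626068, 0.2969852685928345), 9.943668365478516) 0.055476902291233365 [ 0.50404538 -0.20931478]
rack ((0.4997003376483917, 0.20644241571426392), (0.04632079601287842, 0.17991474270820618), 18.54941177368164) 0.06727879383110336 500
[[-0.001  0.419  0.908]
 [-0.001  0.908 -0.419]
 [-1.    -0.001 -0.   ]]
{'vertical_fov': 69.22593403786493, 'cx': 251.7883966176873, 'cy': 186.06177878565023, 'T_tool_cam': array([[-1.89317091e-04, -2.68401137e-01,  9.63307217e-01,
        -1.32174367e-01],
       [ 9.99999877e-01,  3.90885742e-04,  3.05438640e-04,
        -1.76888763e-04],
       [-4.58523135e-04,  9.63307156e-01,  2.68401030e-01,
        -7.26212854e-02],
       [ 0.00000000e+00,  0.00000000e+00,  0.00000000e+00,
         1.00000000e+00]])}
```

View pics/crop.png

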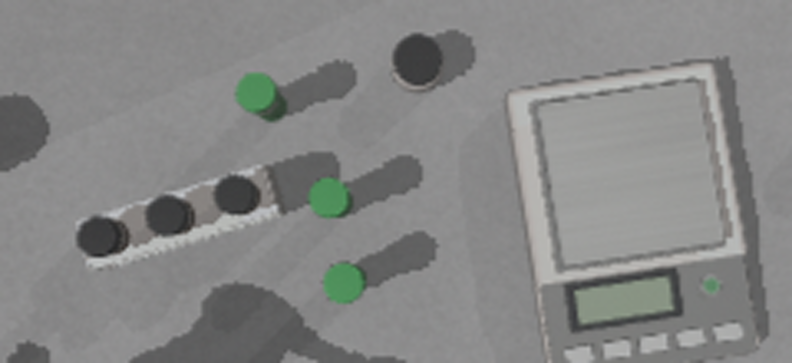

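```bash
cat >> h.py <<'E'
from scipy.spatial.transform import Rotation as R
def plan(t,yaw=None):
    """units to bring measured TCP to world t, with tool y along world angle yaw (deg)"""
    o=observe(); M=R.from_euler('xyz',o['tool_rot']).as_matrix()
    s=M.T@(np.array(t)-o['tool_pos'])/.04
    a=np.degrees(np.arctan2(M[1,1],M[0,1]))
    r=None if yaw is None else -((yaw-a+90)%180-90)/10
    print('t',round(o['time'],2),'pos',o['tool_pos'].round(4),'y-ang',a.round(2),'down',M[:,0].round(3),'F',np.round(o['contact_force'],2),'op',round(o['opening'],4)); print('units',s.round(3),'roll',r)
E
python3 -c "
from h import *
plan([.480,.2645,.18],18.5)"
```

```text
t 0.1 pos [0.22   0.4763 0.2511] y-ang 65.2 down [-0.001 -0.001 -1.   ] F [ 0.03 -0.39 -0.58] op 0.0921
units [ 1.779 -2.078  8.122] roll 4.66997499757066
```

```bash
python3 -m crank '[{"fingers":0.3,"tx":0.1,"ty":-0.35,"tz":1.35,"roll":0.78},{"fingers":0.3,"tx":0.3,"ty":-0.7,"tz":2.7,"roll":1.56},{"fingers":0.3,"tx":0.6,"ty":-1.04,"tz":4.05,"roll":2.34},{"fingers":0.3,"tx":0.9,"ty":-1.4,"tz":5.4,"roll":3.12},{"fingers":0.3,"tx":1.3,"ty":-1.75,"tz":6.8,"roll":3.9},{"fingers":0.3,"tx":1.78,"ty":-2.08,"tz":8.12,"roll":4.67},{"fingers":0.3,"tx":1.78,"ty":-2.08,"tz":8.12,"roll":4.67},{"fingers":0.3,"tx":1.78,"ty":-2.08,"tz":8.12,"roll":4.67}]' 15
python3 - <<'E'
from h import *
plan([.480,.2645,.117],18.5)
snap('wrist','w1'); a=cv2.imread('pics/w1.png')
# expected cap centres in wrist image
z=np.load('w1.npz'); c=get_calibration('wrist'); f=192/np.tan(np.radians(c['vertical_fov']/2))
M=R.from_euler('xyz',z['tr']).as_matrix(); T=np.linalg.inv(c['T_tool_cam'])
for k in [(.480,.2645,.12),(.4994,.2061,.12),(.5189,.1478,.12)]:
    q=T[:3,:3]@(M.T@(np.array(k)-z['tp']))+T[:3,3]; u=(int(c['cx']+f*q[0]/q[2]),int(c['cy']+f*q[1]/q[2])); print(u)
    cv2.circle(a,u,3,(0,0,255),-1)
cv2.imwrite('pics/w1b.png',a)
E
```

```text
time: 1.1
tool_pos: [0.4797, 0.2649, 0.1802]
tool_rot: [-1.9, 1.57, 3.136]
contact_force: [-0.2, 0.8, -0.3]
opening: 0.0597
t 1.1 pos [0.4797 0.2649 0.1802] y-ang 18.52 down [-0.001  0.    -1.   ] F [-0.2   0.77 -0.33] op 0.0597
units [1.581 0.006 0.013] roll 0.0019639325477157853
(252, 211)
(252, 283)
(252, 346)
```

View pics/w1b.png

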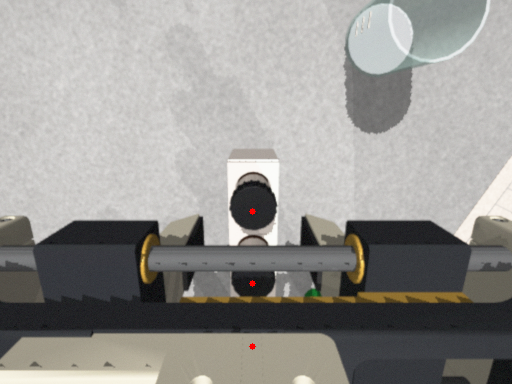

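The cap is centred between the jaws at about (252,207). It is within a few mm of the predicted dot, and the small offset lies only along the pad width. Descending.

```bash
python3 -m crank '[{"fingers":0.3,"tx":0.4},{"fingers":0.3,"tx":0.8},{"fingers":0.3,"tx":1.2},{"fingers":0.3,"tx":1.58},{"fingers":0.3,"tx":1.58},{"fingers":0.3,"tx":1.58},{"fingers":0.3,"tx":1.58},{"fingers":0.3,"tx":1.58}]' 15
python3 -m crank '[{"fingers":-0.6,"tx":0},{"fingers":-0.6,"tx":0},{"fingers":-0.6,"tx":0},{"fingers":-0.6,"tx":0},{"fingers":-0.6,"tx":0},{"fingers":-0.6,"tx":0},{"fingers":-0.6,"tx":0},{"fingers":-0.6,"tx":0}]' 15
```

```text
invalid input at $[0]: expected keys fingers, tx, ty, tz, roll
invalid input at $[0]: expected keys fingers, tx, ty, tz, roll
```

```bash
python3 -m crank '[{"fingers":0.3,"tx":0.4,"ty":0,"tz":0,"roll":0},{"fingers":0.3,"tx":0.8,"ty":0,"tz":0,"roll":0},{"fingers":0.3,"tx":1.2,"ty":0,"tz":0,"roll":0},{"fingers":0.3,"tx":1.58,"ty":0,"tz":0,"roll":0},{"fingers":0.3,"tx":1.58,"ty":0,"tz":0,"roll":0},{"fingers":0.3,"tx":1.58,"ty":0,"tz":0,"roll":0},{"fingers":0.3,"tx":1.58,"ty":0,"tz":0,"roll":0},{"fingers":0.3,"tx":1.58,"ty":0,"tz":0,"roll":0}]' 15
python3 -m crank '[{"fingers":-0.6,"tx":0,"ty":0,"tz":0,"roll":0},{"fingers":-0.6,"tx":0,"ty":0,"tz":0,"roll":0},{"fingers":-0.6,"tx":0,"ty":0,"tz":0,"roll":0},{"fingers":-0.6,"tx":0,"ty":0,"tz":0,"roll":0},{"fingers":-0.6,"tx":0,"ty":0,"tz":0,"roll":0},{"fingers":-0.6,"tx":0,"ty":0,"tz":0,"roll":0},{"fingers":-0.6,"tx":0,"ty":0,"tz":0,"roll":0},{"fingers":-0.6,"tx":0,"ty":0,"tz":0,"roll":0}]' 15
python3 -c "
from h import *
print(observe())"
```

```text
time: 2.15
tool_pos: [0.4804, 0.2649, 0.1178]
tool_rot: [1.683, 1.57, 0.435]
contact_force: [0.2, 0.6, 0.4]
opening: 0.0596
time: 3.15
tool_pos: [0.4801, 0.2649, 0.1173]
tool_rot: [2.586, 1.571, 1.338]
contact_force: [0.0, -0.3, 0.2]
opening: 0.0346
{'time': 3.15, 'qpos': array([3.64314203e-01, 5.25454642e-01, 1.63729920e+00, 9.17361463e-05,
       9.78787014e-01, 4.13708154e-02]), 'qvel': array([ 5.28746077e-04, -5.94075463e-05,  4.70704090e-04, -9.66195909e-04,
        5.02382957e-04, -1.09229765e-04]), 'joint_efforts': array([ 7.86534329e-04, -4.79434919e+01, -2.01347047e+01,  7.08719878e-02,
        1.50132686e-02,  8.06640378e-05]), 'tool_pos': array([0.48012555, 0.26487966, 0.11733087]), 'tool_rot': array([2.58551672, 1.57070425, 1.33761259]), 'contact_force': array([ 0.0309218 , -0.314335  ,  0.17190186]), 'torque': array([-0.09326462,  0.05336259, -0.01073287]), 'opening': 0.034587951219481244}
```

```bash
python3 -m crank '[{"fingers":-0.6,"tx":-0.06,"ty":0,"tz":0,"roll":0},{"fingers":-0.6,"tx":-0.12,"ty":0,"tz":0,"roll":0},{"fingers":-0.6,"tx":-0.18,"ty":0,"tz":0,"roll":0},{"fingers":-0.6,"tx":-0.24,"ty":0,"tz":0,"roll":0},{"fingers":-0.6,"tx":-0.3,"ty":0,"tz":0,"roll":0},{"fingers":-0.6,"tx":-0.3,"ty":0,"tz":0,"roll":0},{"fingers":-0.6,"tx":-0.3,"ty":0,"tz":0,"roll":0},{"fingers":-0.6,"tx":-0.3,"ty":0,"tz":0,"roll":0}]' 15
python3 - <<'E'
from h import *
F=[]
for i in range(5):
    read_camera('wrist'); o=observe(); F.append(np.r_[o['contact_force'],o['torque']])
F=np.array(F); print(F.round(2)); print(F.mean(0).round(3),o['joint_efforts'].round(2))
E
```

```text
time: 4.15
tool_pos: [0.4801, 0.2648, 0.1292]
tool_rot: [-1.681, 1.571, -2.929]
contact_force: [0.5, -0.0, 0.4]
opening: 0.0344
[[ 0.41  0.09  0.15 -0.02  0.03 -0.01]
 [-0.07 -0.54 -0.83 -0.07  0.01 -0.  ]
 [-0.59 -0.03 -0.69 -0.14  0.01  0.05]
 [-0.14 -0.49 -0.75 -0.04  0.06  0.01]
 [-0.16 -0.43 -0.45 -0.06 -0.03  0.05]]
[-0.109 -0.278 -0.514 -0.065  0.016  0.019] [-0.000e+00 -4.805e+01 -2.079e+01  7.000e-02  3.000e-02  0.000e+00]
```

About 0.5 N down, so this tube is empty. I'll put it back and go to the middle one.

```bash
python3 -m crank '[{"fingers":-0.6,"tx":0.08,"ty":0,"tz":0,"roll":0},{"fingers":-0.6,"tx":0.16,"ty":0,"tz":0,"roll":0},{"fingers":-0.6,"tx":0.24,"ty":0,"tz":0,"roll":0},{"fingers":-0.6,"tx":0.3,"ty":0,"tz":0,"roll":0},{"fingers":-0.6,"tx":0.3,"ty":0,"tz":0,"roll":0},{"fingers":0.3,"tx":0.3,"ty":0,"tz":0,"roll":0},{"fingers":0.3,"tx":0.3,"ty":0,"tz":0,"roll":0},{"fingers":0.3,"tx":0.3,"ty":0,"tz":0,"roll":0}]' 15
python3 -m crank '[{"fingers":0.3,"tx":-0.4,"ty":0,"tz":0,"roll":0},{"fingers":0.3,"tx":-0.9,"ty":0,"tz":0,"roll":0},{"fingers":0.3,"tx":-1.4,"ty":0,"tz":0,"roll":0},{"fingers":0.3,"tx":-1.5,"ty":0,"tz":0.5,"roll":0},{"fingers":0.3,"tx":-1.5,"ty":0,"tz":1.0,"roll":0},{"fingers":0.3,"tx":-1.5,"ty":0,"tz":1.54,"roll":0},{"fingers":0.3,"tx":-1.5,"ty":0,"tz":1.54,"roll":0},{"fingers":0.3,"tx":-1.5,"ty":0,"tz":1.54,"roll":0}]' 15
python3 -c "
from h import *
snap('top','t2'); z=np.load('t2.npz');cv2.imwrite('pics/t2c.png',cv2.resize(z['p'][170:270,120:280,::-1],None,fx=4,fy=4))
plan([.4996,.2062,.117],18.5)"
```

```text
time: 5.4
tool_pos: [0.4801, 0.2649, 0.1173]
tool_rot: [-2.256, 1.571, 2.779]
contact_force: [-0.1, -1.2, -0.6]
opening: 0.0577
time: 6.4
tool_pos: [0.4996, 0.2059, 0.1768]
tool_rot: [-1.933, 1.57, 3.101]
contact_force: [-1.2, -0.6, -0.0]
opening: 0.06
t 6.45 pos [0.4995 0.2063 0.1769] y-ang 18.48 down [-0.001  0.    -1.   ] F [-0.8   1.04 -0.43] op 0.0595
units [1.498 0.003 0.004] roll -0.002207839488860941
```

View pics/t2c.png

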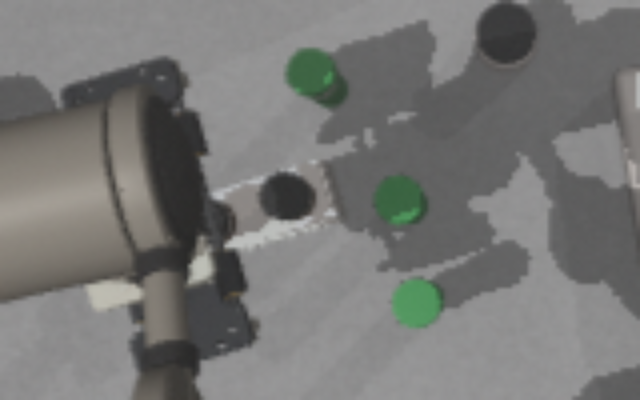

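The first tube's place is hidden by the arm, but its neighbour's cap and the rack's right end are still where they were. Going down on the middle tube.

```bash
python3 -m crank '[{"fingers":0.3,"tx":0.4,"ty":0,"tz":0,"roll":0},{"fingers":0.3,"tx":0.8,"ty":0,"tz":0,"roll":0},{"fingers":0.3,"tx":1.2,"ty":0,"tz":0,"roll":0},{"fingers":0.3,"tx":1.5,"ty":0,"tz":0,"roll":0},{"fingers":0.3,"tx":1.5,"ty":0,"tz":0,"roll":0},{"fingers":-0.6,"tx":1.5,"ty":0,"tz":0,"roll":0},{"fingers":-0.6,"tx":1.5,"ty":0,"tz":0,"roll":0},{"fingers":-0.6,"tx":1.5,"ty":0,"tz":0,"roll":0}]' 15
python3 -m crank '[{"fingers":-0.6,"tx":0,"ty":0,"tz":0,"roll":0},{"fingers":-0.6,"tx":0,"ty":0,"tz":0,"roll":0},{"fingers":-0.6,"tx":-0.06,"ty":0,"tz":0,"roll":0},{"fingers":-0.6,"tx":-0.12,"ty":0,"tz":0,"roll":0},{"fingers":-0.6,"tx":-0.18,"ty":0,"tz":0,"roll":0},{"fingers":-0.6,"tx":-0.24,"ty":0,"tz":0,"roll":0},{"fingers":-0.6,"tx":-0.3,"ty":0,"tz":0,"roll":0},{"fingers":-0.6,"tx":-0.3,"ty":0,"tz":0,"roll":0}]' 15
cat > weigh.py <<'E'
from h import *
F=[]
for i in range(6):
    read_camera('wrist'); o=observe(); F.append(np.r_[o['contact_force'],o['torque']])
F=np.array(F); print(F[:,2].round(2)); print(F.mean(0).round(3),o['joint_efforts'].round(2),o['tool_pos'])
E
python3 weigh.py
```

```text
time: 7.45
tool_pos: [0.4999, 0.2065, 0.1178]
tool_rot: [1.595, 1.57, 0.347]
contact_force: [-0.3, -0.3, 1.2]
opening: 0.0345
time: 8.45
tool_pos: [0.4998, 0.2065, 0.1295]
tool_rot: [1.619, 1.57, 0.371]
contact_force: [-0.4, 0.1, -0.9]
opening: 0.0347
[-1.19 -1.03 -1.11  0.46 -0.43  0.56]
[-0.21  -0.103 -0.457 -0.076  0.041  0.032] [-0.000e+00 -4.724e+01 -2.059e+01  7.000e-02  4.000e-02 -0.000e+00] [0.49963499 0.20644951 0.12925336]
```

Also about 0.46 N, so empty. I'll put it back and go to the third tube.

```bash
python3 -m crank '[{"fingers":-0.6,"tx":0.08,"ty":0,"tz":0,"roll":0},{"fingers":-0.6,"tx":0.16,"ty":0,"tz":0,"roll":0},{"fingers":-0.6,"tx":0.24,"ty":0,"tz":0,"roll":0},{"fingers":-0.6,"tx":0.3,"ty":0,"tz":0,"roll":0},{"fingers":-0.6,"tx":0.3,"ty":0,"tz":0,"roll":0},{"fingers":0.3,"tx":0.3,"ty":0,"tz":0,"roll":0},{"fingers":0.3,"tx":0.3,"ty":0,"tz":0,"roll":0},{"fingers":0.3,"tx":0.3,"ty":0,"tz":0,"roll":0}]' 15
python3 -m crank '[{"fingers":0.3,"tx":-0.4,"ty":0,"tz":0,"roll":0},{"fingers":0.3,"tx":-0.9,"ty":0,"tz":0,"roll":0},{"fingers":0.3,"tx":-1.4,"ty":0,"tz":0,"roll":0},{"fingers":0.3,"tx":-1.5,"ty":0,"tz":0.5,"roll":0},{"fingers":0.3,"tx":-1.5,"ty":0,"tz":1.0,"roll":0},{"fingers":0.3,"tx":-1.5,"ty":0,"tz":1.54,"roll":0},{"fingers":0.3,"tx":-1.5,"ty":0,"tz":1.54,"roll":0},{"fingers":0.3,"tx":-1.5,"ty":0,"tz":1.54,"roll":0}]' 15
python3 - <<'E'
from h import *
plan([.519,.1476,.117],18.5)
snap('wrist','w3')
E
```

```text
time: 9.75
tool_pos: [0.4996, 0.2064, 0.1172]
tool_rot: [-1.968, 1.571, 3.067]
contact_force: [0.4, -0.5, 0.9]
opening: 0.058
time: 10.75
tool_pos: [0.519, 0.1475, 0.1768]
tool_rot: [-1.992, 1.57, 3.042]
contact_force: [-0.1, 0.2, 0.7]
opening: 0.0592
t 10.75 pos [0.519  0.1475 0.1768] y-ang 18.44 down [-0.001  0.    -1.   ] F [-0.12  0.19  0.73] op 0.0592
units [ 1.494e+00  1.000e-03 -2.000e-03] roll -0.006346423644089327
```

View pics/w3.png

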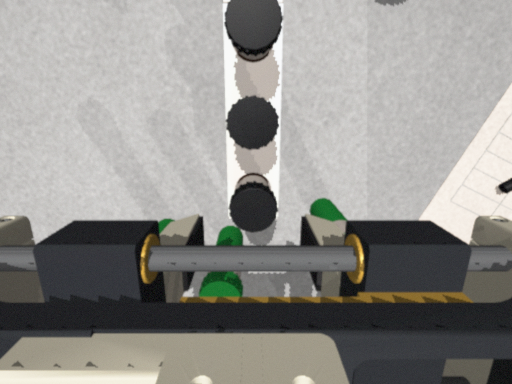

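The two empties stand in line in the rack, with caps at (253,22) and (253,122). The third cap is centred between the jaws at (253,207).

```bash
python3 -m crank '[{"fingers":0.3,"tx":0.4,"ty":0,"tz":0,"roll":0},{"fingers":0.3,"tx":0.8,"ty":0,"tz":0,"roll":0},{"fingers":0.3,"tx":1.2,"ty":0,"tz":0,"roll":0},{"fingers":0.3,"tx":1.5,"ty":0,"tz":0,"roll":0},{"fingers":0.3,"tx":1.5,"ty":0,"tz":0,"roll":0},{"fingers":-0.6,"tx":1.5,"ty":0,"tz":0,"roll":0},{"fingers":-0.6,"tx":1.5,"ty":0,"tz":0,"roll":0},{"fingers":-0.6,"tx":1.5,"ty":0,"tz":0,"roll":0}]' 25
python3 -m crank '[{"fingers":-0.6,"tx":0,"ty":0,"tz":0,"roll":0},{"fingers":-0.6,"tx":0,"ty":0,"tz":0,"roll":0},{"fingers":-0.6,"tx":-0.06,"ty":0,"tz":0,"roll":0},{"fingers":-0.6,"tx":-0.12,"ty":0,"tz":0,"roll":0},{"fingers":-0.6,"tx":-0.18,"ty":0,"tz":0,"roll":0},{"fingers":-0.6,"tx":-0.24,"ty":0,"tz":0,"roll":0},{"fingers":-0.6,"tx":-0.3,"ty":0,"tz":0,"roll":0},{"fingers":-0.6,"tx":-0.3,"ty":0,"tz":0,"roll":0}]' 25
python3 weigh.py
```

```text
time: 11.8
tool_pos: [0.5195, 0.1481, 0.1178]
tool_rot: [1.472, 1.57, 0.225]
contact_force: [0.2, -0.2, 0.8]
opening: 0.0343
time: 12.8
tool_pos: [0.5194, 0.148, 0.1296]
tool_rot: [1.506, 1.57, 0.258]
contact_force: [-0.2, 0.8, -2.5]
opening: 0.0344
[-3.13 -2.36 -2.43 -3.06 -2.29 -2.39]
[ 0.039  0.038 -2.61  -0.057  0.036 -0.012] [  0.   -48.47 -21.28   0.06   0.05  -0.  ] [0.51919788 0.14802649 0.12925264]
```

2.6 N, so this is the full tube. Drawing it straight up.

```bash
python3 -m crank '[{"fingers":-0.6,"tx":-0.2,"ty":0,"tz":0,"roll":0},{"fingers":-0.6,"tx":-0.4,"ty":0,"tz":0,"roll":0},{"fingers":-0.6,"tx":-0.6,"ty":0,"tz":0,"roll":0},{"fingers":-0.6,"tx":-0.8,"ty":0,"tz":0,"roll":0},{"fingers":-0.6,"tx":-1.0,"ty":0,"tz":0,"roll":0},{"fingers":-0.6,"tx":-1.2,"ty":0,"tz":0,"roll":0},{"fingers":-0.6,"tx":-1.4,"ty":0,"tz":0,"roll":0},{"fingers":-0.6,"tx":-1.6,"ty":0,"tz":0,"roll":0}]' 25
python3 -m crank '[{"fingers":-0.6,"tx":-0.2,"ty":0,"tz":0,"roll":0},{"fingers":-0.6,"tx":-0.4,"ty":0,"tz":0,"roll":0},{"fingers":-0.6,"tx":-0.6,"ty":0,"tz":0,"roll":0},{"fingers":-0.6,"tx":-0.9,"ty":0,"tz":0,"roll":0},{"fingers":-0.6,"tx":-1.2,"ty":0,"tz":0,"roll":0},{"fingers":-0.6,"tx":-1.5,"ty":0,"tz":0,"roll":0},{"fingers":-0.6,"tx":-1.8,"ty":0,"tz":0,"roll":0},{"fingers":-0.6,"tx":-1.8,"ty":0,"tz":0,"roll":0}]' 25
python3 - <<'E'
from h import *
plan([.5485,-.2062,.265],18.5)
p,d=snap('scene','s3'); c=p[150:300,230:380]; cv2.imwrite('pics/s3b.png',cv2.resize(p[60:280,120:420,::-1],None,fx=2.6,fy=2.6))
E
```

```text
time: 14.1
tool_pos: [0.5192, 0.148, 0.1939]
tool_rot: [2.402, 1.571, 1.154]
contact_force: [-0.7, -0.2, -2.2]
opening: 0.0343
time: 15.1
tool_pos: [0.5197, 0.1481, 0.2665]
tool_rot: [1.42, 1.568, 0.172]
contact_force: [-0.6, 0.3, -2.6]
opening: 0.0345
t 15.1 pos [0.5197 0.1481 0.2665] y-ang 18.5 down [ 0.002  0.    -1.   ] F [-0.6   0.3  -2.59] op 0.0345
units [ 0.037 -2.129  8.628] roll 0.00032006948239171606
```

View pics/s3b.png

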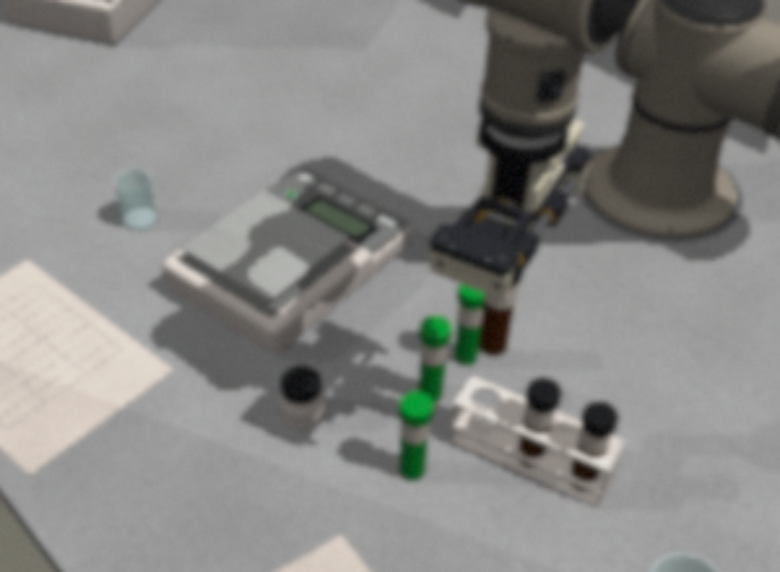

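The tube hangs upright over the rack, and the rack stands with both empties in it. I carry it over at this height (foot about 0.15 m).

```bash
python3 -m crank '[{"fingers":-0.6,"tx":0,"ty":-0.1,"tz":0.4,"roll":0},{"fingers":-0.6,"tx":0,"ty":-0.3,"tz":1.2,"roll":0},{"fingers":-0.6,"tx":0,"ty":-0.6,"tz":2.4,"roll":0},{"fingers":-0.6,"tx":0,"ty":-0.95,"tz":3.8,"roll":0},{"fingers":-0.6,"tx":0,"ty":-1.3,"tz":5.2,"roll":0},{"fingers":-0.6,"tx":0,"ty":-1.6,"tz":6.5,"roll":0},{"fingers":-0.6,"tx":0,"ty":-1.85,"tz":7.5,"roll":0},{"fingers":-0.6,"tx":0,"ty":-2.03,"tz":8.2,"roll":0}]' 25
python3 -m crank '[{"fingers":-0.6,"tx":0,"ty":-0.1,"tz":0.42,"roll":0},{"fingers":-0.6,"tx":0,"ty":-0.1,"tz":0.42,"roll":0},{"fingers":-0.6,"tx":0.2,"ty":-0.1,"tz":0.42,"roll":0},{"fingers":-0.6,"tx":0.4,"ty":-0.1,"tz":0.42,"roll":0},{"fingers":-0.6,"tx":0.6,"ty":-0.1,"tz":0.42,"roll":0},{"fingers":-0.6,"tx":0.8,"ty":-0.1,"tz":0.42,"roll":0},{"fingers":-0.6,"tx":0.9,"ty":-0.1,"tz":0.42,"roll":0},{"fingers":-0.6,"tx":0.9,"ty":-0.1,"tz":0.42,"roll":0}]' 25
python3 -c "
from h import *
plan([.5485,-.2062,.1935],18.5)"
```

```text
time: 16.15
tool_pos: [0.5454, -0.1919, 0.2645]
tool_rot: [-1.985, 1.569, 3.048]
contact_force: [1.2, 0.7, -2.5]
opening: 0.0345
time: 17.15
tool_pos: [0.5478, -0.2059, 0.229]
tool_rot: [-2.622, 1.57, 2.413]
contact_force: [0.1, -0.3, -2.9]
opening: 0.0344
t 17.15 pos [ 0.5478 -0.2059  0.229 ] y-ang 18.5 down [-0.  0. -1.] F [ 0.09 -0.32 -2.86] op 0.0344
units [0.886 0.015 0.014] roll 0.0003886001950675677
```

```bash
python3 -m crank '[{"fingers":-0.6,"tx":0.15,"ty":0.015,"tz":0.014,"roll":0},{"fingers":-0.6,"tx":0.3,"ty":0.015,"tz":0.014,"roll":0},{"fingers":-0.6,"tx":0.45,"ty":0.015,"tz":0.014,"roll":0},{"fingers":-0.6,"tx":0.6,"ty":0.015,"tz":0.014,"roll":0},{"fingers":-0.6,"tx":0.7,"ty":0.015,"tz":0.014,"roll":0},{"fingers":-0.6,"tx":0.8,"ty":0.015,"tz":0.014,"roll":0},{"fingers":-0.6,"tx":0.84,"ty":0.015,"tz":0.014,"roll":0},{"fingers":-0.6,"tx":0.84,"ty":0.015,"tz":0.014,"roll":0}]' 25
python3 weigh.py
python3 -m crank '[{"fingers":-0.6,"tx":0.02,"ty":0,"tz":0,"roll":0},{"fingers":-0.6,"tx":0.04,"ty":0,"tz":0,"roll":0},{"fingers":-0.6,"tx":0.06,"ty":0,"tz":0,"roll":0},{"fingers":-0.6,"tx":0.08,"ty":0,"tz":0,"roll":0},{"fingers":-0.6,"tx":0.09,"ty":0,"tz":0,"roll":0},{"fingers":-0.6,"tx":0.09,"ty":0,"tz":0,"roll":0},{"fingers":-0.6,"tx":0.09,"ty":0,"tz":0,"roll":0},{"fingers":-0.6,"tx":0.09,"ty":0,"tz":0,"roll":0}]' 25
python3 weigh.py
```

```text
time: 18.15
tool_pos: [0.5486, -0.2063, 0.1957]
tool_rot: [2.206, 1.571, 0.958]
contact_force: [0.1, -0.1, -3.0]
opening: 0.0346
[-1.81 -2.22 -3.27 -2.23 -2.74 -3.36]
[ 0.191  0.354 -2.606 -0.052  0.017  0.014] [-0.000e+00 -5.186e+01 -2.453e+01  3.000e-02  8.000e-02  0.000e+00] [ 0.54867522 -0.20634591  0.1958701 ]
time: 19.45
tool_pos: [0.5487, -0.2064, 0.1922]
tool_rot: [1.025, 1.571, -0.223]
contact_force: [-1.6, -0.4, -0.6]
opening: 0.0339
[-0.8  -0.11  0.55 -0.06 -0.12  0.22]
[-0.767 -0.052 -0.053 -0.07   0.136  0.021] [ 3.000e-02 -5.052e+01 -2.380e+01  8.000e-02 -6.000e-02  0.000e+00] [ 0.54864818 -0.20633665  0.19215105]
```

The weight has gone onto the pan. Releasing, then straight up.

```bash
python3 -m crank '[{"fingers":-0.1,"tx":0,"ty":0,"tz":0,"roll":0},{"fingers":0.1,"tx":0,"ty":0,"tz":0,"roll":0},{"fingers":0.3,"tx":0,"ty":0,"tz":0,"roll":0},{"fingers":0.4,"tx":0,"ty":0,"tz":0,"roll":0},{"fingers":0.4,"tx":0,"ty":0,"tz":0,"roll":0},{"fingers":0.4,"tx":0,"ty":0,"tz":0,"roll":0},{"fingers":0.4,"tx":-0.2,"ty":0,"tz":0,"roll":0},{"fingers":0.4,"tx":-0.5,"ty":0,"tz":0,"roll":0}]' 25
python3 -m crank '[{"fingers":0.4,"tx":-0.5,"ty":0,"tz":0,"roll":0},{"fingers":0.4,"tx":-1.0,"ty":0,"tz":0,"roll":0},{"fingers":0.4,"tx":-1.5,"ty":0,"tz":0,"roll":0},{"fingers":0.4,"tx":-1.5,"ty":0,"tz":-1.2,"roll":0},{"fingers":0.4,"tx":-1.5,"ty":0,"tz":-2.4,"roll":0},{"fingers":0.4,"tx":-1.5,"ty":0,"tz":-3.6,"roll":0},{"fingers":0.4,"tx":-1.5,"ty":0,"tz":-3.6,"roll":0},{"fingers":0.4,"tx":-1.5,"ty":0,"tz":-3.6,"roll":0}]' 25
python3 - <<'E'
from h import *
p,d=snap('top','t9'); s,_=snap('scene','s9')
v,u=np.mgrid[:384,:512]; W=world('top',u,v,d)
m=(abs(W[...,2]-.194)<.008)&(np.hypot(W[...,0]-.5485,W[...,1]+.2062)<.05)
q=W[m]; print('tube',q.mean(0) if len(q) else None,len(q))
for n,c in dict(c1=(.480,.2645),c2=(.4994,.2061)).items():
    m=(abs(W[...,2]-.119)<.006)&(np.hypot(W[...,0]-c[0],W[...,1]-c[1])<.03); q=W[m]; print(n,q.mean(0),len(q))
b=np.zeros(d.shape,bool); b[200:250,135:210]=1
q=W[b&(abs(W[...,2]-.068)<.007)]; print('rack',cv2.minAreaRect(q[:,:2].astype(np.float32)),np.median(q[:,2]))
cv2.imwrite('pics/fin.png',np.vstack([cv2.resize(p[160:270,120:380,::-1],(700,296)),cv2.resize(s[60:275,110:400,::-1],(400,297))[:, :].copy() if 0 else cv2.copyMakeBorder(cv2.resize(s[60:275,110:400,::-1],(400,297)),0,0,0,300,0)]))
E
```

```text
time: 20.75
tool_pos: [0.5486, -0.2063, 0.2127]
tool_rot: [-2.769, 1.57, 2.266]
contact_force: [0.6, 0.8, 0.5]
opening: 0.0644
time: 21.75
tool_pos: [0.5034, -0.0702, 0.273]
tool_rot: [0.759, 1.569, -0.488]
contact_force: [0.1, -1.1, 1.3]
opening: 0.0643
tube [ 0.55008011 -0.21783663  0.19399874] 26
c1 [0.47946574 0.26484759 0.11906746] 123
c2 [0.49894046 0.20608496 0.11909585] 120
rack ((0.49966326355934143, 0.2067662626504898), (0.04640772193670273, 0.1799059361219406), 18.656600952148438) 0.06732606197685698
```

View pics/fin.png

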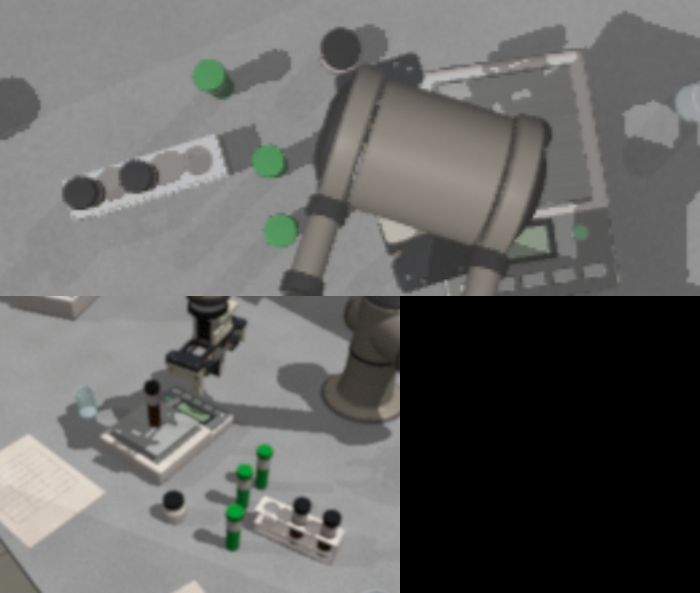

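The tube stands on the pan and the rack has not moved (0.3 mm), but the arm partly hides the tube from above. I'll clear the arm and re-measure.

```bash
python3 -m crank '[{"fingers":0.4,"tx":-0.5,"ty":0,"tz":-1.2,"roll":0},{"fingers":0.4,"tx":-0.5,"ty":0,"tz":-2.4,"roll":0},{"fingers":0.4,"tx":-0.5,"ty":0,"tz":-3.6,"roll":0},{"fingers":0.4,"tx":-0.5,"ty":0,"tz":-4.5,"roll":0},{"fingers":0.4,"tx":-0.5,"ty":0,"tz":-4.5,"roll":0},{"fingers":0.4,"tx":-0.5,"ty":0,"tz":-4.5,"roll":0},{"fingers":0.4,"tx":-0.5,"ty":0,"tz":-4.5,"roll":0},{"fingers":0.4,"tx":-0.5,"ty":0,"tz":-4.5,"roll":0}]' 25
python3 - <<'E'
from h import *
p,d=snap('top','t10'); v,u=np.mgrid[:384,:512]; W=world('top',u,v,d)
m=(abs(W[...,2]-.194)<.008)&(np.hypot(W[...,0]-.5485,W[...,1]+.2062)<.05)
q=W[m]; print('tube',q.mean(0),len(q),cv2.minEnclosingCircle(q[:,:2].astype(np.float32)))
s,ds=snap('scene','s10'); W=world('scene',u,v,ds); near=np.hypot(W[...,0]-.5485,W[...,1]+.2062)<.035
for lo in (.085,.105,.125,.145,.165,.182):
    q=W[near&(W[...,2]>lo)&(W[...,2]<lo+.015)]; print(lo,q.mean(0),len(q))
b=np.zeros(ds.shape,bool)
E
```

```text
time: 22.85
tool_pos: [0.4461, 0.1001, 0.292]
tool_rot: [-1.702, 1.571, -2.952]
contact_force: [-0.7, -0.5, 0.3]
opening: 0.0643
tube [ 0.54766554 -0.20557719  0.19356308] 135 ((0.5479385256767273, -0.20553366839885712), 0.01779264211654663)
0.085 [ 0.5511359  -0.19809767  0.09253773] 30
0.105 [ 0.54999282 -0.19690457  0.11228964] 34
0.125 [ 0.55106007 -0.19793488  0.13229728] 35
0.145 [ 0.55055764 -0.19709588  0.15285974] 37
0.165 [ 0.5515448  -0.19755153  0.17189781] 36
0.182 [ 0.54807074 -0.20151412  0.19251643] 91
```

The tube is upright: its side runs straight within about 1 mm over 80 mm. The cap centre is within 1 mm of the pan's middle and its top is at 0.194 m, where it should be. Handing in.

```bash
python3 -c "
from cell import *
print(hand_in())"
```

```text
the job is handed in; nothing more can be done
None
```

The full tube is standing upright in the middle of the balance pan, and the job is handed in; no verdict is reported back.

- **Finding it:** I raised each tube 12 mm and weighed it. The first two (the +y end and the middle of the rack) pulled about 0.5 N, so they are empty. The third, at the −y end of the rack, pulled 2.6 N.
- **Moving it:** I drew the third tube straight up out of the rack and lowered it until the wrist reading fell to about 0 N. I then let go and moved the arm clear. The run took about 23 s of the 61 s.

**Last checks:**
- **Tube:** its axis is about 1 mm from the measured middle of the pan. Its side runs straight up within about 1 mm over 80 mm, and its top is at 0.194 m against an expected 0.194–0.195 m.
- **Rack and empties:** the rack moved by about 0.3 mm, which is within measuring error. Both empty caps are at their starting positions and height.
- **Glassware and jar:** the jar and small beaker looked undisturbed in the last picture. I did not measure them, and the large beaker was not in that view.

One check disagreed. The first look after release put the tube 12 mm off centre, because the arm hid part of the cap. With the arm clear, the repeat gave the 1 mm above.

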